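# Put a tray of bushings up into its rack lane

### The arm

A 7-joint arm with a two-finger parallel gripper is mounted at the origin on the work surface. World frame = base frame: x ahead of the robot, y to its left, z up, the work surface at z = 0. Lengths are in m, angles in rad, forces in N, time in s.
With the tool pointing down it reaches from about 0.35 to 0.9 m from the base axis. Payload 19.9 kg.
Tool frame: the origin (TCP) lies midway between the tips of the shut fingers; the grasp point (between the pads) lies 19 mm behind it; z points along the fingers, y is the line along which they close (so a half turn about z gives the same grasp; the last joint's range is limited). The gripper opens to 85 mm and grips with 20 to 120 N. Pads are 22 mm wide; open, the fingers measure 114 mm over their backs; the gripper's body (76 mm by 85 mm) begins 54 mm behind the grasp point. The pads swing forward as they close: fully open they stand 13 mm farther back than shut.
Start: joints at [1.141, 0.417, -0.01, 1.614, 0.005, 1.111, -0.053], TCP at [0.236, -0.579, 0.201] pointing down, gripper open.
Joint ranges: [-2.81, 2.81], [-0.39, 2.02], [-1.27, 1.25], [0.06, 2.57], [-1.19, 4.33], [0.19, 2], [-2.82, 2.82]. Speed limits (rad/s): [1.89, 1.89, 2.39, 2.39, 3.01, 3.01, 3.01].

### API

Orientations are given as a rotation vector (axis times angle).
In Python, from workcell import r gives the robot as it stands.
- The arm moves only by the shell command python3 -m crank 'ROWS' [FORCE]. ROWS is JSON, one flat list of numbers, 7 for each row, row after row: the shift along the world's x, y, z in mm, then the turn, a rotation vector about the world's x, y, z in degrees, then the finger opening in mm, from 0 to 85.4. A call has 1 to 20 rows; each row is the pose to reach, as a shift and turn from the pose commanded when the call began; what a row does not reach only later rows make up. A row lasts 1/12 s, in which the tool goes at most 41.7 mm and 7.16 degrees, less where a joint would pass 70% of its speed; a pose out of reach is approached as far as the arm can. A call with a gripper value outside its range is refused whole. The fingers move at their own pace and stop on an object; FORCE is the grip in N (left out, the last holds). Time passes only in rows, so rows that repeat a pose let the fingers close. It gives the time, the measured TCP pose, the force, the opening and the grip force at its end, in the units of the state.
- r.sense(): the state, without advancing time (a new reading comes with each control period).
- r.get_image(name): name is "side" or "top"; returns a dict with "frame" (400x640x3 uint8, blue, green, red), "intrinsics" (3x3 intrinsics, pixels), "dist" ([k1, k2, p1, p2, k3] as OpenCV has them; the pictures are not rectified), "extrinsics" (4x4, takes a point from camera to world coordinates). Camera axes: x right, y up, looking along -z (the intrinsics and any distortion apply to the point x, -y, -z); pixel columns grow to the right and rows downward; lengths in m; the calibration is good to about 2 mm. A picture is of the moment at which its call begins. There is no depth.
- r.hand_in(): hands the job in; it is judged then, once.
Trained networks look in a picture, given as the dict that the camera call returned (one of the last four; its "shot" number tells which), for a name from the list of things; names that differ only in an ending like _2 or _b are one class to them, and where a whole thing is asked for, a point or a joint stands for the part that bears it (a point fixed in the world has none). Each returns a list of dicts, best first, with "p" (0 to 1); they miss things now and then, are a little off and sometimes report something else, mostly with a low value. They report only what shows in the picture. A call takes as long as a camera call.
- r.regions_of(label, picture): "pixels" (400x640 bool, what is visible of it) and "box" ([left, top, right, bottom] in pixels, round what is visible of it).
The state is a dict: "t": time; "joint_pos": joint angles; "qvel": joint speeds; "joint_torque": joint torques, N m; "tool_pos": TCP position; "tcp_rot": TCP orientation; "wrist_force": force on the tool from outside, world axes, zero at the start; "torque": the same for the moment, N m; "gripper_width": finger opening in m; "finger_force": force on a finger pad.
Only numpy, scipy, OpenCV 4.12 (cv2) and the standard library are available. Lean on these libraries where they do the work, as an engineer would, in place of code of your own. Each camera call takes 0.05 s, during which the arm holds its last target. There are 200 camera calls.

### The job

Put the loaded blue tray with the steel handle bar away into the empty lane of the rack board: raise its handle end up onto the edge of the board with its other end still on the bench, then slide it in until it lies flat and fully home against the back stop. Do not carry the whole tray through the air, and leave the tray in the neighbouring lane where it is.

Things in the scene. Friction and masses are not known exactly. Their poses are not given: they have to be found in the camera images.
- tray: Blue open tray of black bushings, the only one with a handle; loose, 0.5 to 0.8 kg, slides at 2 to 8 N. 180 long, 120 wide, walls 50 high, 4 thick (mm). Origin: middle of the lower edge of the plain rear end; x runs along it to the handle end, z up. Starts on the bench, handle end 20 to 70 mm short of the board, pointing roughly into the lane. Tips level once over half is past the edge.
- tray_handle (a point): Middle of the tray's handle: a round steel bar 10 mm thick across the tray (along its y) over the handle end, 100 mm clear between uprights on the side walls. Its axis is 175 mm from the tray's origin along x and 85 mm above the underside, 30 mm clear above the end wall; the last 50 mm of the tray below it is empty. Axes as the tray's.
- dock: Fixed 18 mm thick wooden board on the bench. Origin: at bench level under its front edge (an 18 mm step), mid-way across the EMPTY lane; x points into the lane, z up. Lane 170 mm wide between steel rails (tops 48 mm above bench, from x = 15 mm). Upright back stop 120 mm high, face at x = 200 mm; no finger fits between it and the bar of a tray that is home, so the last bit is pushed from behind.
- stored_tray: Blue tray of bushings of the same size (180 x 120 x 50 mm) but without a handle, loose on the board in the neighbouring lane, about 175 mm to the dock's -y side of the empty lane's middle. To be left alone. Origin at the centre of its underside, x along its length.

How it is judged:
By the outcome, as a careful person would: the job done as asked, in the order asked, and still so for the second after the job is handed in, with the robot touching nothing.
It also fails if it takes over 53 s, if anything falls off the work surface, if the arm or the gripper's body presses on something with over 40 N, if the wrist force passes 120 N, or if a joint passes its speed limit or range.

## Working session

There is one attempt and no reset: what is moved stays moved. The work goes in short steps, Python scripts to look and compute and a shell command to move; the robot and the scene stay as the last step left them, time stands still between calls to the robot, and variables do not carry over. Pictures are saved under pics/ and viewed, at most 10 in all, crops included, and the job is handed in when it is done.

```bash
mkdir -p pics
cat > h.py <<'E'
import numpy as np, cv2
from workcell import r
def proj(im,P):
    E=np.array(im["extrinsics"]);R=E[:3,:3].T;P=np.atleast_2d(P)
    c=(P-E[:3,3])@R.T; c=c*[1,-1,-1]
    return cv2.projectPoints(c.reshape(-1,1,3),np.zeros(3),np.zeros(3),np.array(im["intrinsics"],float),np.array(im["dist"],float))[0].reshape(-1,2)
def back(im,px,z):
    E=np.array(im["extrinsics"]);u=cv2.undistortPoints(np.array(px,float).reshape(-1,1,2),np.array(im["intrinsics"],float),np.array(im["dist"],float)).reshape(-1,2)
    d=np.c_[u[:,0],-u[:,1],-np.ones(len(u))]@E[:3,:3].T;o=E[:3,3]
    return o+d*((z-o[2])/d[:,2])[:,None]
E
python3 - <<'E'
from h import *
s=r.sense();print(s)
for n in("top","side"):
    im=r.get_image(n);cv2.imwrite(f"pics/{n}0.png",im["frame"]);print(n,np.round(im["extrinsics"],3).tolist())
    for l in("tray","tray_handle","dock","stored_tray"):
        try:
            for d in r.regions_of(l,im)[:2]:
                ys,xs=np.nonzero(d["pixels"]);c=cv2.minAreaRect(np.c_[xs,ys].astype(np.float32))
                print(l,round(d["p"],2),np.round(d["box"]),len(xs),np.round(cv2.boxPoints(c)).tolist())
        except Exception as e: print(l,e)
E
```

```text
{'t': 0.0, 'joint_pos': array([ 1.14150603,  0.41797934, -0.01029016,  1.61422067,  0.00470933,
        1.11073428, -0.05299625]), 'qvel': array([-2.61748897e-03,  9.88015414e-04,  1.69967339e-04, -1.94964842e-03,
       -4.29256383e-05, -1.13220784e-03,  9.06184146e-05]), 'joint_torque': array([-1.44414407e-04, -8.64460802e+01,  6.78924546e-01, -4.34907532e+01,
        1.90043013e-02,  7.36064510e-03,  2.21886671e-05]), 'tool_pos': array([ 0.23615597, -0.57821036,  0.20063748]), 'tcp_rot': array([-3.08147724e+00, -6.05092715e-01,  5.66610904e-04]), 'wrist_force': array([-0.48375609, -0.33429889, -0.11453118]), 'torque': array([-0.01987414,  0.03832289,  0.02432255]), 'finger_force': 0.0, 'gripper_width': 0.08507914659319013}
top [[-0.029, 0.978, -0.206, 0.469], [-1.0, -0.028, 0.007, -0.046], [0.001, 0.206, 0.978, 0.718], [0.0, 0.0, 0.0, 1.0]]
tray 0.67 [265. 269. 383. 356.] 8314 [[262.0, 346.0], [271.0, 267.0], [384.0, 281.0], [375.0, 359.0]]
tray_handle 0.88 [263. 270. 381. 355.] 8126 [[264.0, 345.0], [270.0, 268.0], [382.0, 278.0], [376.0, 354.0]]
dock 0.64 [ 61.  81. 285. 330.] 23669 [[60.0, 303.0], [137.0, 79.0], [300.0, 135.0], [223.0, 359.0]]
stored_tray 0.62 [156. 122. 275. 213.] 7367 [[152.0, 187.0], [169.0, 117.0], [273.0, 143.0], [256.0, 213.0]]
side [[0.996, 0.051, -0.074, 0.539], [-0.09, 0.619, -0.78, -0.564], [0.006, 0.783, 0.621, 0.513], [0.0, 0.0, 0.0, 1.0]]
tray 0.55 [186. 180. 273. 283.] 6452 [[182.0, 277.0], [205.0, 167.0], [278.0, 182.0], [255.0, 292.0]]
tray_handle 0.63 [185. 178. 272. 280.] 6555 [[182.0, 276.0], [201.0, 168.0], [278.0, 182.0], [258.0, 290.0]]
dock 0.71 [225.  97. 401. 212.] 10995 [[225.0, 194.0], [235.0, 90.0], [399.0, 106.0], [389.0, 210.0]]
stored_tray 0.75 [321. 134. 380. 199.] 3256 [[319.0, 193.0], [325.0, 132.0], [382.0, 138.0], [375.0, 199.0]]
```

View pics/top0.png

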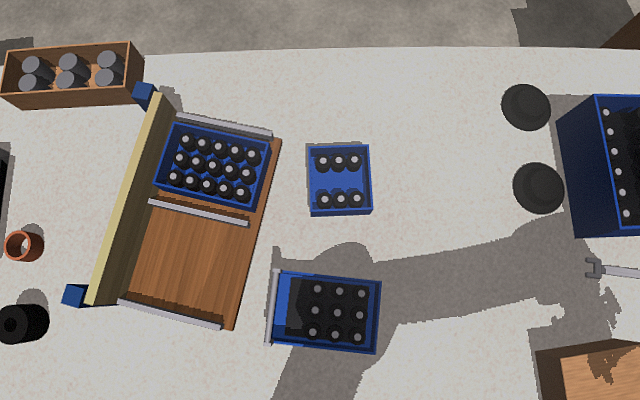

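View pics/side0.png

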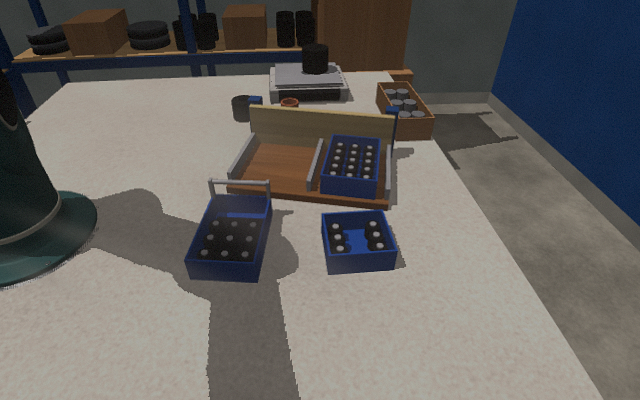

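The top view shows the handle bar from (276,270) to (268,345), and the tray's rear rim from (381,282) to (376,355). The board's front edge runs (281,140)-(233,329), and the rails of the empty lane run (150,202)-(247,223) and (120,302)-(222,327). The side view agrees: the handle faces the lane and the neighbouring tray sits to the right.

Run:
```python
from h import *
im=r.get_image("top");f=im["frame"]
c=cv2.resize(f[60:370,90:390],None,fx=1.9,fy=1.9,interpolation=cv2.INTER_CUBIC);cv2.imwrite("pics/crop1.png",c)
def b(n,p,z): print(n,np.round(back(im,p,z)[:,:2]*1000).tolist())
b("front",[(281,140),(233,329)],.018)
b("railA",[(150,202),(247,223)],.048)
b("railB",[(120,302),(222,327)],.048)
b("stop top",[(157,93),(88,303)],.12)
b("rear rim",[(381,282),(376,355)],.05)
b("bar",[(276,270),(268,345)],.085)
```

```text
front [[743.0, 13.0], [401.0, 100.0]]
railA [[623.0, 245.0], [581.0, 71.0]]
railB [[451.0, 289.0], [407.0, 112.0]]
stop top [[796.0, 215.0], [451.0, 304.0]]
rear rim [[474.0, -154.0], [356.0, -140.0]]
bar [[497.0, 18.0], [382.0, 32.0]]
```

View pics/crop1.png

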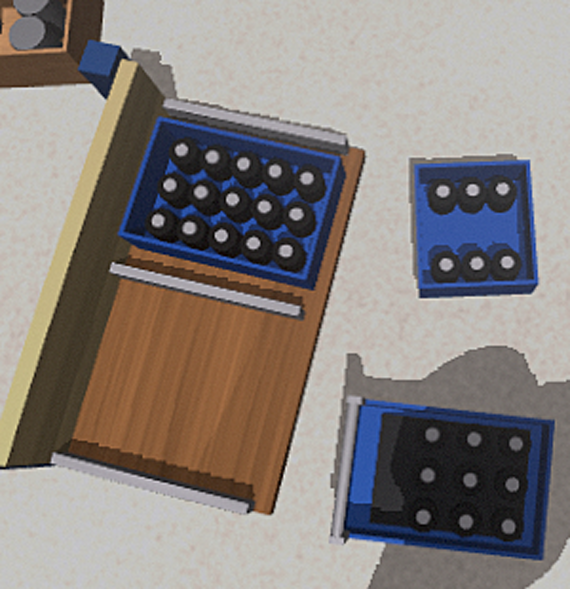

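```bash
python3 -m crank '[204,603,20,0,0,-30,85,204,603,20,0,0,-30,85,204,603,20,0,0,-30,85,204,603,20,0,0,-30,85,204,603,20,0,0,-30,85,204,603,20,0,0,-30,85,204,603,20,0,0,-30,85,204,603,20,0,0,-30,85,204,603,20,0,0,-30,85,204,603,20,0,0,-30,85,204,603,20,0,0,-30,85,204,603,20,0,0,-30,85,204,603,20,0,0,-30,85,204,603,20,0,0,-30,85,204,603,20,0,0,-30,85,204,603,20,0,0,-30,85,204,603,20,0,0,-30,85,204,603,20,0,0,-30,85,204,603,20,0,0,-30,85,204,603,20,0,0,-30,85]'
python3 - <<'E'
from h import *
from scipy.spatial.transform import Rotation as R
s=r.sense();M=R.from_rotvec(s["tcp_rot"]).as_matrix();print(M.round(3).tolist(),s["tool_pos"],s["joint_pos"].round(2))
im=r.get_image("top");f=im["frame"]
im2=r.get_image("side")
c=np.vstack([cv2.resize(f[230:380,200:400],(600,450))[:300],cv2.resize(im2["frame"][140:300,140:440],(560,299))[:, :] if 0 else cv2.resize(im2["frame"][140:300,140:460],(600,300))]);cv2.imwrite("pics/c2.png",c)
print(proj(im,[[.4395,.025,.085]]),proj(im2,[[.4395,.025,.085],[.497,.018,.085],[.382,.032,.085]]))
E
```

```text
t: 2.22
tool_pos: [0.4401, 0.0234, 0.2212]
tcp_rot: [3.134, -0.216, -0.0]
wrist_force: [0.2, -0.4, -0.8]
gripper_width: 0.085
finger_force: 0.0
[[0.991, -0.137, -0.0], [-0.137, -0.991, -0.0], [-0.0, 0.0, -1.0]] [0.44014226 0.02340052 0.22124377] [ 0.32  0.08 -0.46  2.01  0.04  1.06 -1.87]
[[271.89147707 307.24813839]] [[237.33253411 181.54597107]
 [266.64052993 182.21063488]
 [208.28089445 180.89422964]]
```

View pics/c2.png

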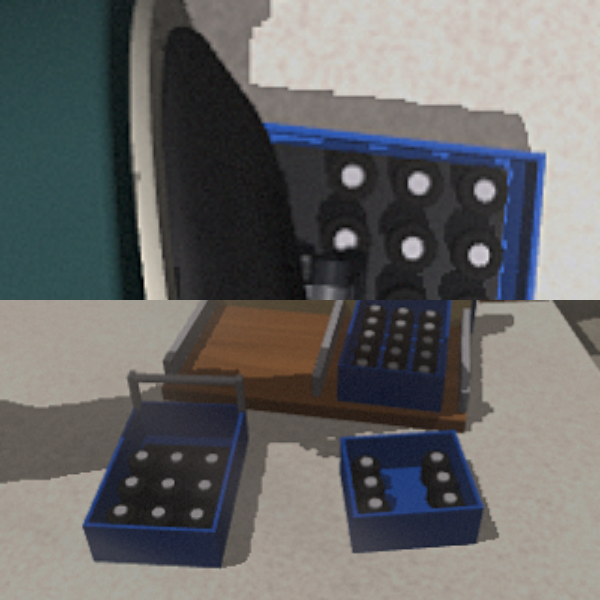

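The side view shows the bar at about (212–269, 181), which matches the prediction. The gripper is above it, so I descend and grip.

```bash
python3 -m crank '[0,2,-40,0,0,0,85,0,2,-80,0,0,0,85,0,2,-110,0,0,0,85,0,2,-130,0,0,0,85,0,2,-145,0,0,0,85,0,2,-155,0,0,0,85,0,2,-155,0,0,0,85,0,2,-155,0,0,0,0,0,2,-155,0,0,0,0,0,2,-155,0,0,0,0,0,2,-155,0,0,0,0,0,2,-155,0,0,0,0,0,2,-155,0,0,0,0,0,2,-155,0,0,0,0,0,2,-155,0,0,0,0,0,2,-155,0,0,0,0]' 60
python3 - <<'E'
from scipy.spatial.transform import Rotation as R
import numpy as np
y=np.array([-.990,.139,0])
P=R.from_rotvec(np.radians(-9)*y)
for yaw in(0,-3,-6.3):print(yaw,(R.from_rotvec([0,0,np.radians(yaw)])*P).as_rotvec(degrees=True).round(2))
E
```

```text
t: 3.65
tool_pos: [0.4404, 0.0264, 0.0663]
tcp_rot: [-3.134, 0.213, -0.0]
wrist_force: [-0.0, -0.5, -0.0]
gripper_width: 0.0002
finger_force: 0.0
0 [ 8.91 -1.25  0.  ]
-3 [ 8.88 -1.48 -2.99]
-6.3 [ 8.83 -1.74 -6.29]
```

Run:
```python
from h import *
im2=r.get_image("side");f=im2["frame"]
cv2.imwrite("pics/c3.png",cv2.resize(f[100:300,140:340],(600,600),interpolation=cv2.INTER_CUBIC))
print(proj(im2,[r.sense()["tool_pos"]]))
```

```text
[[239.00502148 188.62359358]]
```

View pics/c3.png

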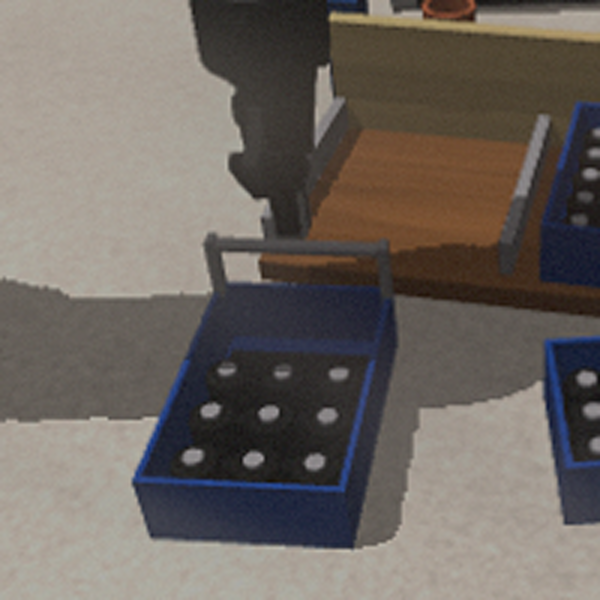

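The fingers shut on nothing. In the picture they seem to hang just beyond the bar, at (237,179), so I zoom in there.

Run:
```python
from h import *
im2=r.get_image("side");f=im2["frame"];im=r.get_image("top")
p=r.sense()["tool_pos"]
a=cv2.resize(f[130:205,200:280],(640,600),interpolation=cv2.INTER_NEAREST)
cv2.imwrite("pics/c4.png",a)
print(back(im2,[(237,180),(240.5,181.7)],.066).round(3),back(im2,[(240.5,181.7)],.085).round(3))
print(proj(im2,[p,p+[0,0,.054+.019]]))
```

```text
[[0.434 0.057 0.066]
 [0.442 0.05  0.066]] [[0.446 0.024 0.085]]
[[238.98794175 188.64405177]
 [234.17473252 157.83939774]]
```

View pics/c4.png

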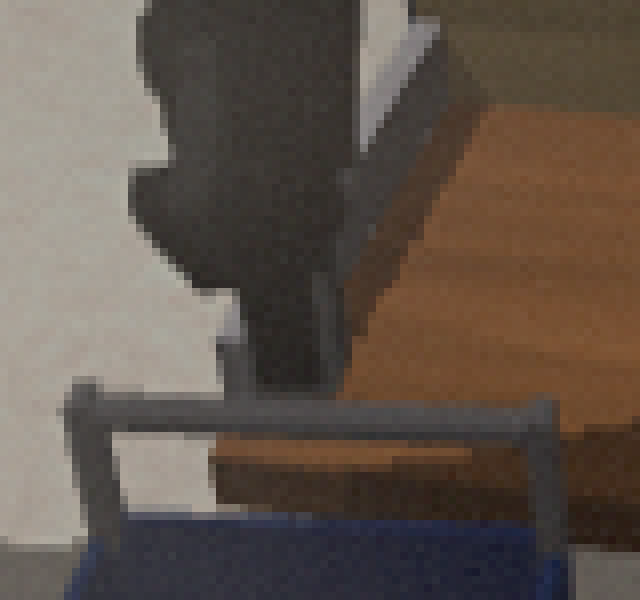

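The shut fingertips end right at the bar's top edge, at row 179, where the calibration puts the TCP at row 189. So the tips are about 20 mm higher than the reported TCP, and the bar lies below them. I'll open, go 20 mm lower and close again.

```bash
python3 -m crank '[0,0,0,0,0,0,85,0,0,0,0,0,0,85,0,0,0,0,0,0,85,0,0,0,0,0,0,85,0,0,0,0,0,0,85,0,0,0,0,0,0,85,0,0,0,0,0,0,85,0,0,-7,0,0,0,85,0,0,-14,0,0,0,85,0,0,-20,0,0,0,85,0,0,-20,0,0,0,85]'
python3 -m crank '[0,0,0,0,0,0,0,0,0,0,0,0,0,0,0,0,0,0,0,0,0,0,0,0,0,0,0,0,0,0,0,0,0,0,0,0,0,0,0,0,0,0,0,0,0,0,0,0,0,0,0,0,0,0,0,0]' 60
```

```text
t: 4.72
tool_pos: [0.4395, 0.0264, 0.0448]
tcp_rot: [-3.134, 0.213, 0.003]
wrist_force: [-0.5, -0.2, -0.6]
gripper_width: 0.0853
finger_force: 0.0
t: 5.38
tool_pos: [0.4404, 0.0263, 0.0465]
tcp_rot: [3.134, -0.213, 0.0]
wrist_force: [-2.1, -0.2, 6.7]
gripper_width: 0.0071
finger_force: 58.7
```

```bash
python3 -m crank '[0,0,0,0,0,0,40,0,0,0,0,0,0,40,0,0,0,0,0,0,40,0,0,0,0,0,0,40,0,0,-6,0,0,0,40,0,0,-10,0,0,0,40,0,0,-10,0,0,0,40]'
python3 -m crank '[0,0,0,0,0,0,0,0,0,0,0,0,0,0,0,0,0,0,0,0,0,0,0,0,0,0,0,0,0,0,0,0,0,0,0,0,0,0,0,0,0,0]' 60
python3 - <<'E'
from h import *
im2=r.get_image("side");f=im2["frame"]
cv2.imwrite("pics/c5.png",cv2.resize(f[110:290,170:350],(600,600),interpolation=cv2.INTER_CUBIC))
E
```

```text
t: 5.97
tool_pos: [0.4398, 0.0264, 0.0353]
tcp_rot: [-3.134, 0.213, 0.002]
wrist_force: [-0.6, -0.4, 0.8]
gripper_width: 0.0398
finger_force: 0.0
t: 6.47
tool_pos: [0.4404, 0.0265, 0.0364]
tcp_rot: [-3.134, 0.213, -0.0]
wrist_force: [-2.0, -0.0, 4.1]
gripper_width: 0.008
finger_force: 58.5
```

View pics/c5.png

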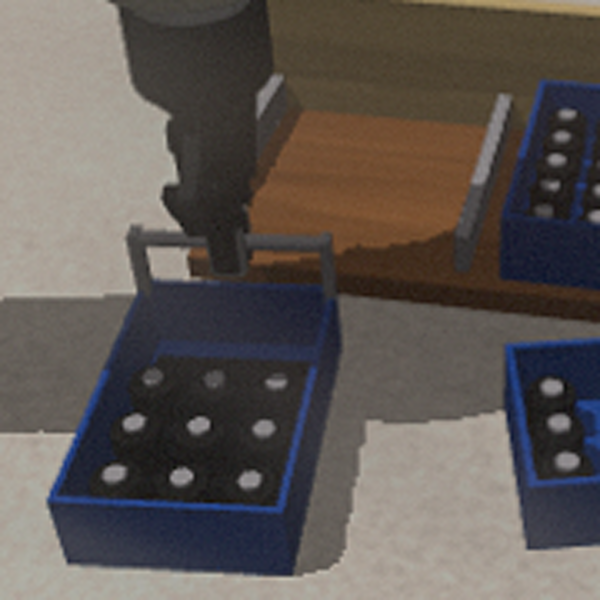

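The bar is now held between the pads: the tips show just below it at about (238,192), and the width is 8 mm. The real tips sit about 34 mm above the reported TCP, and I'll allow for that. Next I lift the handle end, pivoting about the rear edge.

```bash
python3 -m crank '[0,-1,4,1.5,-0.2,0,0,0,-3,9,3,-0.4,0,0,-1,-4,14,4.5,-0.6,0,0,-1,-5,18,6,-0.8,0,0,-1,-7,23,7.5,-1,0,0,-1,-8,27,8.9,-1.25,0,0,-1,-8,27,8.9,-1.25,0,0,-1,-8,27,8.9,-1.25,0,0]' 80
python3 - <<'E'
from h import *
im2=r.get_image("side");f=im2["frame"]
cv2.imwrite("pics/c6.png",cv2.resize(f[110:290,170:350],(600,600),interpolation=cv2.INTER_CUBIC))
E
```

```text
t: 7.18
tool_pos: [0.4392, 0.0179, 0.0631]
tcp_rot: [-2.979, 0.204, -0.017]
wrist_force: [0.4, -0.6, -5.4]
gripper_width: 0.0075
finger_force: 78.2
```

View pics/c6.png

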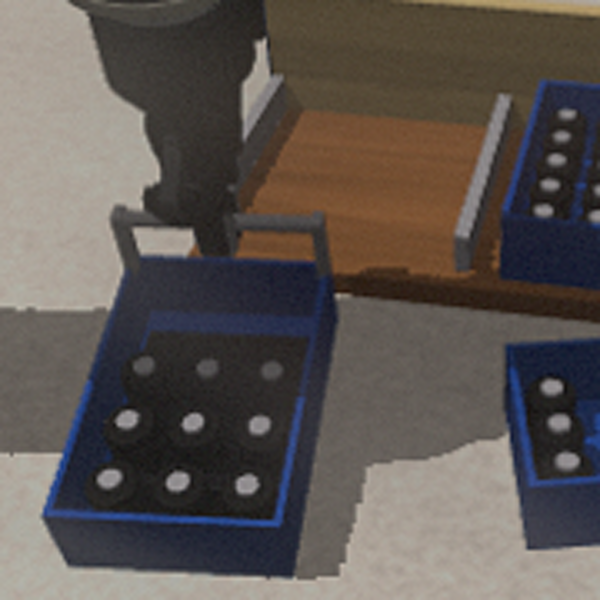

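The handle end is up and the rear lower edge is still on the bench, at crop row ~570 as before. Next I swing it into line with the lane and bring it over the board edge.

```bash
python3 -m crank '[3,4,0,0,0,-0.5,0,7,8,0,0,0,-1,0,10,12,0,0,0,-1.5,0,14,16,0,0,0,-2,0,17,20,0,0,0,-2.5,0,21,24,0,0,0,-3,0,24,28,0,0,0,-3.5,0,27,32,0,0,0,-4,0,31,36,0,0,0,-4.5,0,34,40,0,0,0,-5,0,38,44,0,0,0,-5.5,0,41,48,0,0,0,-6,0,44,52,0,0,0,-6.3,0,48,56,0,0,0,-6.3,0,48,56,0,0,0,-6.3,0]' 80
python3 - <<'E'
from h import *
im2=r.get_image("side");f=im2["frame"]
cv2.imwrite("pics/c7.png",cv2.resize(f[110:290,170:410],(800,600),interpolation=cv2.INTER_CUBIC))
E
```

```text
t: 8.48
tool_pos: [0.4881, 0.0755, 0.0634]
tcp_rot: [-2.963, 0.365, -0.03]
wrist_force: [1.0, 1.4, -3.0]
gripper_width: 0.0068
finger_force: 78.3
```

View pics/c7.png

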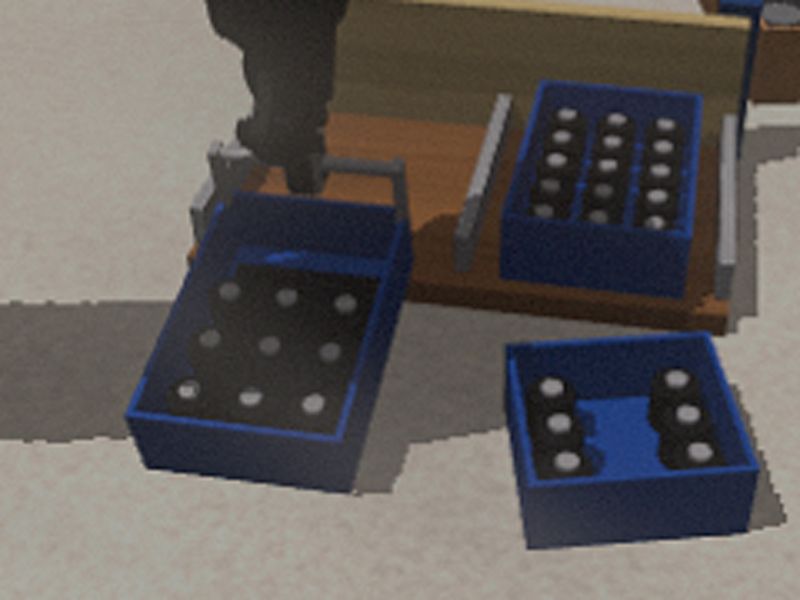

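Run:
```python
from h import *
im=r.get_image("side")
o=np.array([490.4,77]);u=np.array([.242,.970]);v=np.array([-.970,.242])
def b(n,p,z):
    q=back(im,p,z)[:,:2]*1000-o; print(n,np.c_[q@u,q@v].round().tolist())
b("bar",[(234.5,155),(290,159.5)],.111)
b("rear bottom",[(214,250.4),(275.6,257.3)],0)
b("rear rim",[(209,234),(272,241.5)],.05)
b("right rail front foot",[(309.5,190.4)],.018)
b("board front corners",[(388,208),(227,188)],.018)
b("bench line",[(388,209.5)],.0)
```

```text
bar [[-9.0, 57.0], [-8.0, -58.0]]
rear bottom [[-171.0, 58.0], [-169.0, -61.0]]
rear rim [[-178.0, 56.0], [-178.0, -60.0]]
right rail front foot [[17.0, -93.0]]
board front corners [[-16.0, -264.0], [-4.0, 89.0]]
bench line [[1.0, -267.0]]
```

The measurement shows the tray centred in the lane to 1–2 mm, square to it, and with its front about 8 mm past the edge. Now I rest it on the edge.

```bash
python3 -m crank '[0,1,-3,-1,0.25,0,0,0,2,-6,-2,0.5,0,0,0.6,2.3,-8.5,-2.9,0.73,0,0,0.6,2.3,-8.5,-2.9,0.73,0,0]' 80
python3 -m crank '[1,4,0.5,0.2,0,0,0,2,8,1,0.3,-0.1,0,0,3,12,1.6,0.5,-0.1,0,0,4,17,2.2,0.8,-0.2,0,0,6,23,3.1,1,-0.25,0,0,7,28,4,1.3,-0.3,0,0,8,33,5,1.7,-0.4,0,0,10,39,6,2,-0.5,0,0,11.5,46,7.5,2.4,-0.6,0,0,13,52,9.5,3.1,-0.8,0,0,15,60,12,4,-1,0,0,17,68,14.1,4.7,-1.2,0,0,17,68,14.1,4.7,-1.2,0,0]' 80
python3 - <<'E'
from h import *
im2=r.get_image("side");f=im2["frame"]
cv2.imwrite("pics/c8.png",cv2.resize(f[110:290,170:410],(800,600),interpolation=cv2.INTER_CUBIC))
E
```

```text
t: 8.92
tool_pos: [0.4878, 0.0771, 0.0545]
tcp_rot: [-3.016, 0.371, -0.02]
wrist_force: [-1.0, -1.0, -2.7]
gripper_width: 0.007
finger_force: 78.5
t: 10.0
tool_pos: [0.5055, 0.1463, 0.0695]
tcp_rot: [-2.929, 0.361, -0.037]
wrist_force: [-0.5, 0.7, -3.2]
gripper_width: 0.0073
finger_force: 78.5
```

View pics/c8.png

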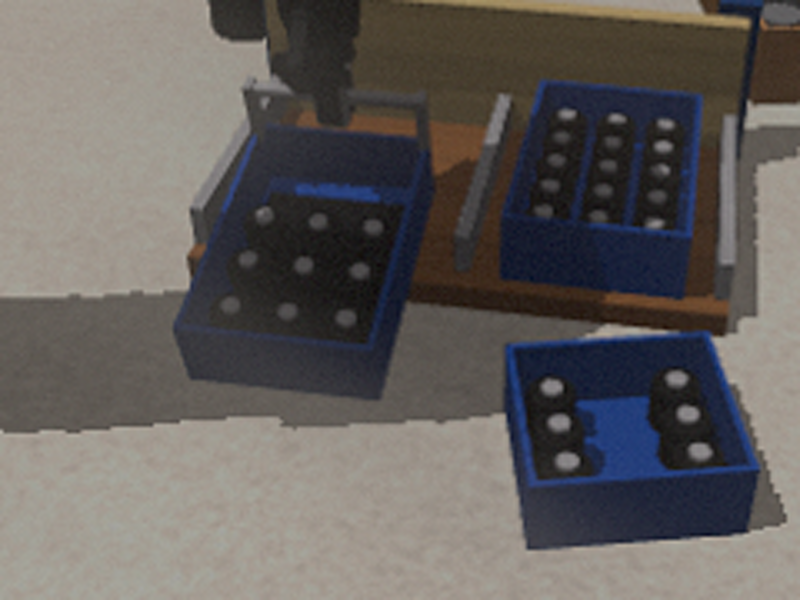

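The tray is sliding in straight: its bar is well inside the lane, it is clear of both rails, and the rear edge is still on the bench at about (203–283, 224–228). Next I level it as it tips and slide it on.

```bash
python3 -m crank '[1.5,5,-1.5,-1.9,0.5,0,0,2.7,10,-4,-3.8,0.9,0,0,4,15.5,-6.8,-5.7,1.4,0,0,5,20,-9.5,-7.5,1.9,0,0,6.5,25,-12,-9,2.2,0,0,7.3,29,-14.3,-10.5,2.6,0,0,8.5,34,-14.3,-10.5,2.6,0,0,9.7,39,-14.3,-10.5,2.6,0,0,11,44,-14.3,-10.5,2.6,0,0,12,49,-14.3,-10.5,2.6,0,0,13.5,54,-14.3,-10.5,2.6,0,0,14.7,59,-14.3,-10.5,2.6,0,0,16,64,-14.3,-10.5,2.6,0,0,17,69,-14.3,-10.5,2.6,0,0,18.5,74,-14.3,-10.5,2.6,0,0,19.7,79,-14.3,-10.5,2.6,0,0,20.6,82.5,-14.3,-10.5,2.6,0,0,20.6,82.5,-14.3,-10.5,2.6,0,0]' 80
cat > m.py <<'E'
from h import *
o=np.array([490.4,77]);u=np.array([.242,.970]);v=np.array([-.970,.242])
q=r.sense()["tool_pos"][:2]*1000-o;print("tcp dock",q@u,q@v)
for n in("side","top"):
    im=r.get_image(n)
    for l in("tray","stored_tray"):
      for d in r.regions_of(l,im)[:1]:
        ys,xs=np.nonzero(d["pixels"]);h=cv2.convexHull(np.c_[xs,ys].astype(np.int32))
        a=cv2.approxPolyDP(h,4,True)[:,0]
        Q=back(im,a,.068)[:,:2]*1000-o
        print(n,l,round(d["p"],2),a.tolist(),np.c_[Q@u,Q@v].round().tolist())
E
python3 m.py
```

```text
t: 11.55
tool_pos: [0.5257, 0.2285, 0.0546]
tcp_rot: [-3.117, 0.383, -0.003]
wrist_force: [1.1, 2.8, -3.5]
gripper_width: 0.0071
finger_force: 79.2
tcp dock 155.4612706033116 2.455995396741409
side tray 0.62 [[303, 123], [304, 156], [292, 197], [238, 194], [235, 174], [256, 121]] [[231.0, -40.0], [76.0, -71.0], [-72.0, -74.0], [-80.0, 32.0], [-16.0, 60.0], [223.0, 84.0]]
side stored_tray 0.8 [[379, 139], [375, 199], [320, 192], [320, 172], [332, 134]] [[181.0, -236.0], [-53.0, -233.0], [-48.0, -125.0], [20.0, -115.0], [186.0, -121.0]]
top tray 0.97 [[263, 247], [246, 315], [130, 290], [151, 218]] [[-24.0, -54.0], [-23.0, 59.0], [175.0, 64.0], [175.0, -59.0]]
```

The top view puts the tray level in the lane, its rear at about x = -22 mm and within 3 mm of the middle. Now I release with a small opening, go up, and move behind it.

```bash
python3 -m crank '[0,0,0,0,0,0,25,0,0,0,0,0,0,25,0,0,0,0,0,0,25,0,0,0,0,0,0,25,0,0,10,0,0,0,25,0,0,25,0,0,0,25,0,0,45,0,0,0,25,0,0,75,0,0,0,25,0,0,95,0,0,0,25,0,0,95,0,0,0,0,-10,-39,95,0,0,0,0,-19,-77,95,0,0,0,0,-29,-116,95,0,0,0,0,-38,-154,95,0,0,0,0,-48,-192,95,0,0,0,0,-54,-215,95,0,0,0,0,-54,-215,95,0,0,0,0,-54,-215,95,0,0,0,0]' 60
python3 m.py
```

```text
t: 13.35
tool_pos: [0.4714, 0.011, 0.1501]
tcp_rot: [-3.117, 0.389, -0.003]
wrist_force: [-0.4, 1.2, -0.5]
gripper_width: 0.0002
finger_force: 0.0
tcp dock -68.56776631370397 2.4411575872043985
side tray 0.57 [[304, 125], [305, 159], [292, 197], [239, 194], [235, 176], [257, 122]] [[221.0, -44.0], [64.0, -75.0], [-72.0, -74.0], [-80.0, 30.0], [-23.0, 57.0], [218.0, 79.0]]
side stored_tray 0.86 [[379, 140], [375, 199], [320, 192], [332, 134]] [[176.0, -236.0], [-53.0, -233.0], [-48.0, -125.0], [186.0, -121.0]]
top stored_tray 0.95 [[271, 149], [266, 173], [240, 189], [188, 197], [152, 183], [173, 121], [263, 140]] [[4.0, -223.0], [2.0, -178.0], [39.0, -141.0], [123.0, -109.0], [192.0, -119.0], [190.0, -238.0], [22.0, -236.0]]
```

```bash
python3 -m crank '[0,0,-35,0,0,0,0,0,0,-70,0,0,0,0,0,0,-105,0,0,0,0,0,0,-125,0,0,0,0,0,0,-135,0,0,0,0,0,0,-135,0,0,0,0]'
python3 -m crank '[2,8,0,0,0,0,0,4,16,0,0,0,0,0,6,23,0,0,0,0,0,7,29,0,0,0,0,0,9,35,0,0,0,0,0,10,40,0,0,0,0,0,11,44,0,0,0,0,0,12,48,0,0,0,0,0,13,52,0,0,0,0,0,14,56,0,0,0,0,0]'
python3 m.py
```

```text
t: 14.15
tool_pos: [0.4705, 0.0127, 0.0129]
tcp_rot: [-3.118, 0.383, 0.003]
wrist_force: [-0.4, -0.5, 0.2]
gripper_width: -0.0002
finger_force: 0.0
t: 14.98
tool_pos: [0.4856, 0.0684, 0.0145]
tcp_rot: [-3.118, 0.385, -0.002]
wrist_force: [-0.1, -3.8, 2.1]
gripper_width: -0.0001
finger_force: 1.8
tcp dock -9.52510612732735 2.6133917739651924
side tray 0.6 [[307, 120], [307, 152], [293, 191], [242, 187], [242, 162], [278, 118]] [[250.0, -47.0], [94.0, -75.0], [-53.0, -72.0], [-57.0, 31.0], [30.0, 59.0], [249.0, 31.0]]
side stored_tray 0.79 [[380, 138], [373, 199], [320, 191], [332, 134]] [[186.0, -239.0], [-53.0, -229.0], [-45.0, -125.0], [186.0, -121.0]]
top tray 0.52 [[162, 222], [147, 231], [132, 231], [136, 215]] [[155.0, -57.0], [176.0, -37.0], [201.0, -31.0], [203.0, -59.0]]
top stored_tray 0.62 [[271, 151], [253, 212], [163, 190], [153, 182], [174, 122], [263, 141]] [[3.0, -219.0], [7.0, -107.0], [169.0, -111.0], [191.0, -121.0], [188.0, -236.0], [21.0, -234.0]]
```

```bash
python3 -m crank '[0.7,3,0,0,0,0,0,1.4,6,0,0,0,0,0,2.2,9,0,0,0,0,0,2.2,9,0,0,0,0,0]'; python3 -m crank '[0.5,2,0,0,0,0,0,1,4,0,0,0,0,0,1,4,0,0,0,0,0]'
```

```text
t: 15.62
tool_pos: [0.4878, 0.078, 0.0145]
tcp_rot: [-3.117, 0.384, -0.002]
wrist_force: [-0.1, -0.0, 0.1]
gripper_width: -0.0001
finger_force: 0.0
t: 15.87
tool_pos: [0.4888, 0.0817, 0.0146]
tcp_rot: [-3.117, 0.384, -0.002]
wrist_force: [0.3, -0.4, -0.1]
gripper_width: -0.0003
finger_force: 0.2
```

```bash
for i in 1 2 3; do python3 -m crank '[0.5,2,0,0,0,0,0,1,4,0,0,0,0,0]' | grep -E 'tool_pos|wrist'; done; python3 m.py
```

```text
tool_pos: [0.4898, 0.0852, 0.0146]
wrist_force: [0.3, -2.4, 1.0]
tool_pos: [0.4896, 0.0858, 0.0144]
wrist_force: [-14.2, -35.5, 23.7]
tool_pos: [0.4895, 0.086, 0.0144]
wrist_force: [-21.7, -58.5, 39.6]
tcp dock 8.495295066345545 3.0446201305283664
side tray 0.81 [[308, 117], [308, 149], [295, 186], [244, 183], [242, 159], [280, 115]] [[267.0, -47.0], [107.0, -75.0], [-37.0, -73.0], [-44.0, 31.0], [42.0, 63.0], [267.0, 30.0]]
side stored_tray 0.93 [[380, 138], [374, 199], [320, 192], [332, 134]] [[186.0, -239.0], [-53.0, -231.0], [-48.0, -125.0], [186.0, -121.0]]
top tray 0.45 [[241, 243], [123, 226], [125, 214]] [[14.0, -52.0], [219.0, -36.0], [222.0, -56.0]]
top stored_tray 0.61 [[270, 150], [254, 212], [168, 192], [152, 182], [173, 121], [261, 140]] [[5.0, -221.0], [5.0, -108.0], [160.0, -110.0], [193.0, -121.0], [190.0, -238.0], [25.0, -235.0]]
```

```bash
python3 -m crank '[-1,-4,0,0,0,0,0,-2,-8,0,0,0,0,0,-5,-20,0,0,0,0,0,-10,-40,0,0,0,0,0,-12,-60,30,0,0,0,0,-12,-90,70,0,0,0,0,-12,-120,110,0,0,0,0,-12,-160,150,0,0,0,0,-12,-200,150,0,0,0,0,-12,-240,150,0,0,0,0,-12,-280,150,0,0,0,0,-12,-320,150,0,0,0,0,-12,-320,150,0,0,0,0,-12,-320,150,0,0,0,0]'; python3 m.py
python3 - <<'E'
from h import *
im=r.get_image("top")
o=np.array([490.4,77,0]);u=np.array([.242,.970,0]);v=np.array([-.970,.242,0])
f=im["frame"].astype(int)
# blue profile and gray levels along tray midline and two offsets, sampled in dock x at rim height
for y in(-40,0,40):
    for z in(68,):
        xs=np.arange(-20,215,3);P=(o+xs[:,None]*u+y*v+[0,0,z])/1000
        p=proj(im,P).round().astype(int);c=f[p[:,1],p[:,0]]
        bl=(c[:,0]-c[:,2])>40
        print(y,"".join("B" if b else "." for b in bl),"first",xs[np.argmax(bl)],"last",xs[len(bl)-1-np.argmax(bl[::-1])])
for x in(40,100,150):
    ys=np.arange(-90,91,3);P=(o+x*u+ys[:,None]*v+[0,0,68])/1000
    p=proj(im,P).round().astype(int);c=f[p[:,1],p[:,0]];bl=(c[:,0]-c[:,2])>40
    print(x,"lat",ys[np.argmax(bl)],ys[len(bl)-1-np.argmax(bl[::-1])])
E
```

```text
t: 17.83
tool_pos: [0.4787, -0.2318, 0.1645]
tcp_rot: [3.116, -0.394, 0.003]
wrist_force: [-0.5, 0.1, -0.2]
gripper_width: -0.0002
finger_force: 0.0
tcp dock -302.36332830057637 -63.423430586065905
side tray 0.94 [[307, 117], [308, 148], [295, 185], [258, 184], [261, 113]] [[267.0, -44.0], [111.0, -74.0], [-34.0, -72.0], [-42.0, 2.0], [270.0, 83.0]]
side stored_tray 0.58 [[378, 139], [374, 198], [320, 192], [333, 134]] [[180.0, -234.0], [-50.0, -231.0], [-48.0, -125.0], [187.0, -123.0]]
top tray 0.72 [[242, 243], [222, 310], [104, 284], [126, 212]] [[12.0, -52.0], [17.0, 60.0], [222.0, 65.0], [222.0, -60.0]]
top stored_tray 0.57 [[271, 150], [254, 211], [169, 192], [152, 183], [173, 121], [265, 141]] [[3.0, -221.0], [6.0, -109.0], [158.0, -110.0], [192.0, -119.0], [190.0, -238.0], [18.0, -235.0]]
-40 ............B.BB............................................BBBBBB.BBBBBBB..... first 16 last 199
0 ...........BB.BB............................................BBBBBB.BBBB.BB..... first 13 last 199
40 ...........BBBBB.............................................BBBBB.......B..... first 13 last 199
40 lat -57 63
100 lat -57 60
150 lat -57 60
```

The sharp force rise at the stop, the masks unchanged after I backed off (rear near x ≈ 15–20 mm, front near x ≈ 199 mm), and the unmoved neighbouring tray all say the tray is home. I'm handing in.

```bash
python3 -c "
from workcell import r
print(r.hand_in())"
```

```text
the job is handed in; nothing more can be done
None
```

The tray was handed in flat in the empty lane and, as far as I could measure, home against the back stop: the last push met a sharp stop (about 75 N at the wrist), and the images put the tray's end within a few mm of it. The neighbouring tray did not move; the hand-in gave no verdict.

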